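Clamp an off-cut in the lever jig

TASK

The wooden off-cut lies loose in the channel of the lever jig on the left of the bench. Push the long lever round by its upright knob until the lever has slid the off-cut fully home against the end fence, and leave the lever there against it; then push the short keeper round by its knob until it lies square across over the off-cut. Only the two levers are to be pushed: do not touch or lift the off-cut yourself, and leave everything else on the bench where it is.

Things in the scene. Friction and masses are not known exactly. Their poses are not given: they have to be found in the camera images.
- clamp_jig: shop-made wooden jig fixed to the bench: plywood base 126 (its x) x 179 (its y) x 12 mm. Origin on the bench top; the base spans x -60..66, y -94..85 mm in its frame. Along +y runs a channel 54 mm wide (x -27..27) between two rails (tops 28 mm above the bench; x -43..-27 and 27..43) which ends at a fence, 22 mm thick (inner face at y = +55 mm, top 44 mm above the bench). Its x axis points away from the robot and 17 to 40 degrees to the right, its y axis to the left and away.
- work_block: loose plain hardwood off-cut, 85 x 50 x 30 mm, 0.1 to 0.2 kg, lying in the channel on the base, its length along the channel. Origin at the centre of its underside; its long edge lies 0.26 rad clockwise (from above) of its own x axis, so in the channel its own x axis is turned 1.83 rad from the jig's. Its top stands 42 mm above the bench. Fully home against the fence its origin is at y = +12.5 mm in the jig's frame; it starts 13 to 25 mm short of that.
- push_lever (a joint): angle (rad) of the long lever, a wooden bar 22 mm wide turning level about a vertical pivot; bar 48 to 64 mm above the bench, over rails and off-cut. At 0 it points along the jig's -x; growing values swing its knob toward the jig's +y (clockwise from above). Stops at -0.4 and 0.8. Its nose brings the off-cut to the fence at about 0.60. Stiff: about 1.5 N at the knob, and it stays where it is left.
- lever_pivot (a point): top of the long lever's pivot, 64 mm above the bench, at x = +52, y = -55 mm in the jig's frame. A round nose (20 mm thick) hangs under the bar 52 mm from the pivot, trailing the bar's line by 0.3 rad, and pushes the off-cut
- lever_knob (a point): point on the axis of the long lever's upright round knob (18 mm thick, from 63 to 105 mm above the bench), 120 mm from the pivot; this point is 88 mm above the bench
- keeper (a joint): angle (rad) of the keeper, a short wooden bar 20 mm wide turning level about a vertical pivot on the fence; bar 48 to 64 mm above the bench, 5.5 mm over the off-cut. At 0 it points along the jig's +x (along the fence, open); growing values swing it clockwise from above; at pi/2 it points along the jig's -y, square across over the off-cut (closed). No stop there: it turns from -0.2 to 2.1 and stays where it is left; about 1.5 N at the knob.
- keeper_pivot (a point): top of the keeper's pivot, 64 mm above the bench, at x = 0, y = +66 mm in the jig's frame
- keeper_knob (a point): point on the axis of the keeper's upright round knob (18 mm thick, from 63 to 105 mm above the bench), 55 mm from its pivot; this point is 88 mm above the bench
- mug: tea mug, 78 mm wide, 89 mm high; a bystander, origin at the centre of its underside
- dog_a: brass bench dog left of the jig, 24 mm thick, 70 mm high, standing; a bystander, origin at the centre of its underside
- offcut: second, shorter hardwood off-cut on the right of the bench, 70 x 45 x 45 mm; a bystander, origin at the centre of its underside
- wax: round wax tin, 83 mm wide, 27 mm high; a bystander, origin at the centre of its underside
- ring: steel ring, 56 mm wide, 6 mm high; a bystander, origin at the centre of its underside
- awl_tool: awl on the right, 126 mm long, 30 mm high; a bystander, origin at the centre of its underside
- square: try square on the right, 118 x 117 x 13 mm; a bystander, origin at the centre of its underside
- dog_b: bench dog on the right, 24 mm thick, 70 mm high, standing; a bystander, origin at the centre of its underside

How it is judged:
On the way, in this order (a step that is already met when the one before it is completed fails the run):
1. the lever has pushed the off-cut home against the fence (y of work_block in the frame of clamp_jig above 0.0095 m and z of work_block in the frame of clamp_jig below 0.016 m and value of joint push_lever above 0.52 rad), for 0.2 s.
2. the keeper lies square across over the off-cut (value of joint keeper between 1.37 and 1.77 rad), for 0.2 s.
At the end, for the whole second after the job is handed in: The off-cut lies flat at rest in the channel within 3 mm of the fence, the long lever (joint over 0.52 rad) is still against it, and the keeper is within 0.2 rad (11 degrees) of square across (all of step 1 and all of step 2 and linear speed of work_block below 0.01 m/s and velocity of joint each of keeper, push_lever below 0.05 rad/s); the robot touches nothing.
It fails at once if the robot touches the off-cut itself (contact force between any of the fingers, the arm and work_block above 0.5 N).
It fails at once if the off-cut is lifted (z of work_block in the frame of clamp_jig above 0.025 m).
It fails at once if something else on the bench is moved by more than 15 mm (distance of any of mug, dog_a, offcut, wax, ring, awl_tool, square, dog_b from where it was at the start of the episode above 0.015 m).
It also fails if it takes over 53 s, if anything falls off the work surface, if the arm or the gripper's body presses on something with over 40 N, if the wrist force passes 120 N, or if a joint passes its speed limit or range.

ROBOT

A 6-joint arm with a two-finger parallel gripper is mounted at the origin on a cart in front of the work surface, level with it; the furniture and walls round the work are solid. World frame = base frame: x ahead of the robot, y to its left, z up, the work surface at z = 0. Lengths are in m, angles in rad, forces in N, time in s.
With the tool pointing down it reaches from about 0.35 to 0.875 m from the base axis. Payload 15.5 kg.
Tool frame: the origin (TCP) lies midway between the tips of the shut fingers; the grasp point (between the pads) lies 19 mm behind it; z points along the fingers, y is the line along which they close (so a half turn about z gives the same grasp; the last joint's range is limited). The gripper opens to 85 mm and grips with 20 to 120 N. Pads are 22 mm wide; open, the fingers measure 114 mm over their backs; the gripper's body (76 mm by 85 mm) begins 54 mm behind the grasp point. The pads swing forward as they close: fully open they stand 13 mm farther back than shut.
Start: joints at [-1.365, 0.494, 1.345, -0, 1.302, -0.096], TCP at [0.186, -0.597, 0.231] pointing down, gripper open.
Joint ranges: [-2.91, 2.91], [-0.82, 2.16], [0.22, 2.67], [-1.22, 4.37], [0.12, 2.79], [-3.08, 3.08]. Speed limits (rad/s): [1.89, 1.89, 2.57, 3.01, 3.01, 3.01].

INTERFACE

Orientations are given as a unit quaternion [w, x, y, z].
In Python, from cell import manip gives the robot as it stands.
- The arm moves only by the tool play_rows, never from a script. Its argument "rows" is a list that holds one entry, the list of rows, each a list of 7 numbers: the shift along the tool's x, y, z in m, then the turn, a rotation vector about the tool's x, y, z in degrees, then the opening in per cent of the stroke, from 0 (shut) to 100 (fully open). A call has 1 to 12 rows; each row is the pose to reach, as a shift and turn from the pose commanded when the call began, along the tool's axes at that moment; what a row does not reach only later rows make up. A row lasts 1/8 s, in which the tool goes at most 62.5 mm and 10.7 degrees, less where a joint would pass 70% of its speed; a pose out of reach is approached as far as the arm can. A call with a gripper value outside its range is refused whole. The fingers move at their own pace and stop on an object; the grip force is fixed at half the most. Time passes only in rows, so rows that repeat a pose let the fingers close. It gives the time, the measured TCP pose, the force, the opening and the grip force at its end, in the units of the state.
- manip.read_state(): the state, without advancing time (a new reading comes with each control period).
- manip.get_image(name): name is "scene" or "top" or "wrist"; returns a dict with "pixels" (420x560x3 uint8, red, green, blue), "fx", "fy", "cx", "cy" (pixels), "cam_to_world" (4x4, takes a point from camera to world coordinates). Camera axes: x right, y up, looking along -z (the intrinsics and any distortion apply to the point x, -y, -z); pixel columns grow to the right and rows downward; lengths in m; the calibration is good to about 2 mm. A picture is of the moment at which its call begins. There is no depth.
- manip.hand_in(): hands the job in; it is judged then, once.
Trained networks look in the newest picture that a camera, given by its name, has taken for a name from the list of things; names that differ only in an ending like _2 or _b are one class to them, and where a whole thing is asked for, a point or a joint stands for the part that bears it (a point fixed in the world has none). Each returns a list of dicts, best first, with "score" (0 to 1); they miss things now and then, are a little off and sometimes report something else, mostly with a low value. They report only what shows in the picture. A call takes as long as a camera call.
- manip.find_in(camera, thing): "position" ([x, y, z] in m, in world coordinates, good to about 4 mm: the middle of the surface that is visible of it).
- manip.pinpoint(camera, thing): "position" ([x, y, z] in m, in world coordinates, good to about 4 mm: a listed point, or the origin of a listed thing).
The state is a dict: "t": time; "joint_positions": joint angles; "dq": joint speeds; "effort": joint torques, N m; "tcp_pos": TCP position; "eef_rot": TCP orientation; "force": force on the tool from outside, world axes, zero at the start; "moment": the same for the moment, N m; "finger_gap": opening from 0.0 (shut) to 1.0 (fully open); "gripper_force": force on a finger pad.
Only numpy, scipy, OpenCV 4.12 (cv2) and the standard library are available. Lean on these libraries where they do the work, as an engineer would, in place of code of your own. Each camera call takes 0.05 s, during which the arm holds its last target. There are 200 camera calls.

## Working session

There is one attempt and no reset: what is moved stays moved. The work goes in short steps, Python scripts to look and compute and a tool call to move; the robot and the scene stay as the last step left them, time stands still between calls to the robot, and variables do not carry over. Pictures are saved under pics/ and viewed, at most 10 in all, crops included, and the job is handed in when it is done.

Besides the shell and the picture viewer there is one more tool, called in YAML: its name, and indented under it one key for each argument. play_rows: Moves the arm, as the interface text tells. Its arguments: {"type":"object","properties":{"rows":{"type":"array","items":{"type":"array","items":{"type":"array","items":{"type":"number"}}}}},"required":["rows"]}

```bash
mkdir -p pics; cat > look.py <<'E'
from cell import manip
import cv2,numpy as np
def snap(cam,name):
    im=manip.get_image(cam); cv2.imwrite(f'pics/{name}.png',im['pixels'][:,:,::-1]); return im
def proj(im,p):
    T=np.linalg.inv(im['cam_to_world']); q=T[:3,:3]@np.array(p)+T[:3,3]
    return im['cx']+im['fx']*q[0]/-q[2], im['cy']+im['fy']*-q[1]/-q[2]
E
python3 - <<'E'
from look import *
s=manip.read_state(); print(s['t'],s['tcp_pos'],s['eef_rot'],s['force'])
for c in ['scene','top']:
    im=snap(c,c+'0'); print(c,im['cam_to_world'].round(3).tolist())
    for n in ['clamp_jig','work_block','lever_pivot','lever_knob','keeper_pivot','keeper_knob','mug','dog_a']:
        r=manip.pinpoint(c,n)[:2]
        print(n,[(np.round(d['position'],4).tolist(),round(d['score'],2),np.round(proj(im,d['position'])).tolist()) for d in r])
E
```

```text
0.0 [ 0.18570684 -0.59638501  0.23069615] [-6.19003877e-04  9.88634808e-01  1.50335731e-01 -4.09565144e-05] [ 0.23366807  0.66081783 -0.31517058]
scene [[-0.578, 0.576, -0.578, -0.28], [-0.816, -0.424, 0.393, 0.608], [-0.018, 0.699, 0.715, 1.041], [0.0, 0.0, 0.0, 1.0]]
clamp_jig [([0.5194, 0.3817, 0.0016], 0.64, [197.0, 271.0])]
work_block [([0.5079, 0.3732, 0.007], 0.98, [201.0, 271.0]), ([0.5231, 0.3089, 0.0668], 0.34, [215.0, 245.0])]
lever_pivot [([0.5267, 0.3106, 0.0642], 0.95, [214.0, 245.0])]
lever_knob []
keeper_pivot [([0.5527, 0.4362, 0.0607], 0.65, [172.0, 260.0])]
keeper_knob [([0.5821, 0.3936, 0.089], 0.55, [179.0, 240.0])]
mug [([0.4931, 0.6129, 0.0024], 0.9, [126.0, 317.0])]
dog_a [([0.5815, 0.5359, -0.0], 0.52, [140.0, 282.0])]
top [[-0.024, 0.997, -0.073, 0.378], [-1.0, -0.024, 0.001, 0.072], [-0.001, 0.073, 0.997, 1.427], [0.0, 0.0, 0.0, 1.0]]
clamp_jig [([0.519, 0.3821, 0.0014], 0.86, [188.0, 202.0])]
work_block [([0.5069, 0.3746, 0.013], 0.59, [189.0, 206.0])]
lever_pivot [([0.5234, 0.3046, 0.0588], 0.79, [207.0, 199.0])]
lever_knob [([0.4192, 0.3538, 0.0907], 0.87, [191.0, 230.0])]
keeper_pivot [([0.5543, 0.4372, 0.0667], 0.47, [167.0, 190.0]), ([0.389, -0.4633, -0.0008], 0.25, [434.0, 234.0])]
keeper_knob [([0.5841, 0.3924, 0.0897], 0.43, [179.0, 180.0])]
mug [([0.4916, 0.612, -0.0046], 0.71, [122.0, 212.0]), ([0.4217, -0.3327, 0.0012], 0.58, [396.0, 226.0])]
dog_a [([0.5825, 0.5346, 0.0014], 0.64, [144.0, 185.0]), ([0.5605, -0.4496, -0.0007], 0.47, [427.0, 185.0])]
```

```bash
python3 - <<'E'
import cv2
a=cv2.imread('pics/top0.png')[130:280,90:290]; cv2.imwrite('pics/c1.png',cv2.resize(a,None,fx=4,fy=4,interpolation=2))
a=cv2.imread('pics/scene0.png')[190:350,90:290]; cv2.imwrite('pics/c2.png',cv2.resize(a,None,fx=3.7,fy=3.7,interpolation=2))
import numpy as np
# fit jig frame: +x away & right -> angle -phi ; fit on points
L=np.array([[0,0],[52,-55],[0,66]])/1000
W=np.array([[.5192,.3819],[.525,.3076],[.5535,.4367]])
lc=L-L.mean(0); wc=W-W.mean(0)
U,S,V=np.linalg.svd(lc.T@wc); R=V.T@np.diag([1,np.sign(np.linalg.det(V.T@U.T))])@U.T
t=W.mean(0)-R@L.mean(0); print(np.degrees(np.arctan2(R[1,0],R[0,0])),t,(L@R.T+t-W)*1000)
for n,p in dict(lk=[.4192,.3538],kk=[.583,.393],wb=[.5075,.374]).items(): print(n,(R.T@(np.array(p)-t)*1000).round(1))
E
```

```text
-35.79888258603862 [0.51636324 0.38256505] [[-2.83675741  0.66504969]
 [ 1.36735226 -0.06106436]
 [ 1.46940516 -0.60398533]]
lk [-62.  -80.2]
kk [47.9 47.4]
wb [ -2.2 -12.1]
```

View pics/c1.png

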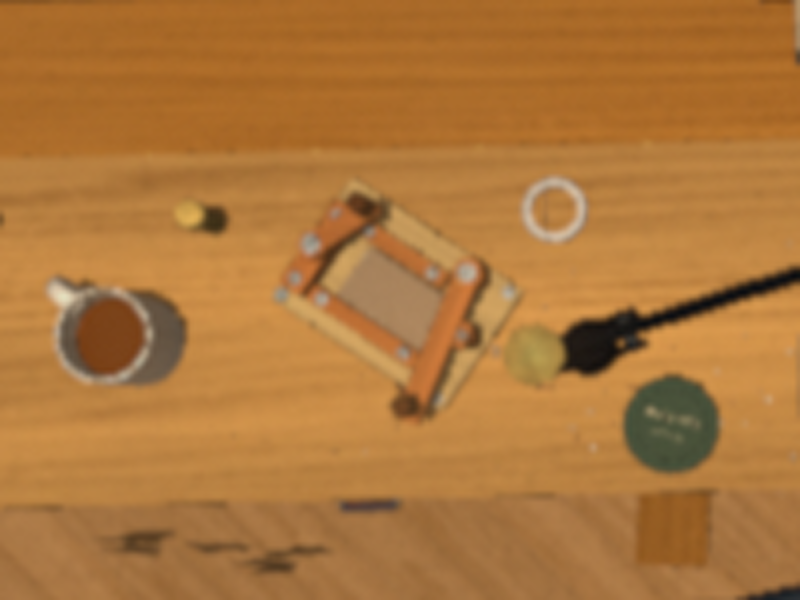

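View pics/c2.png

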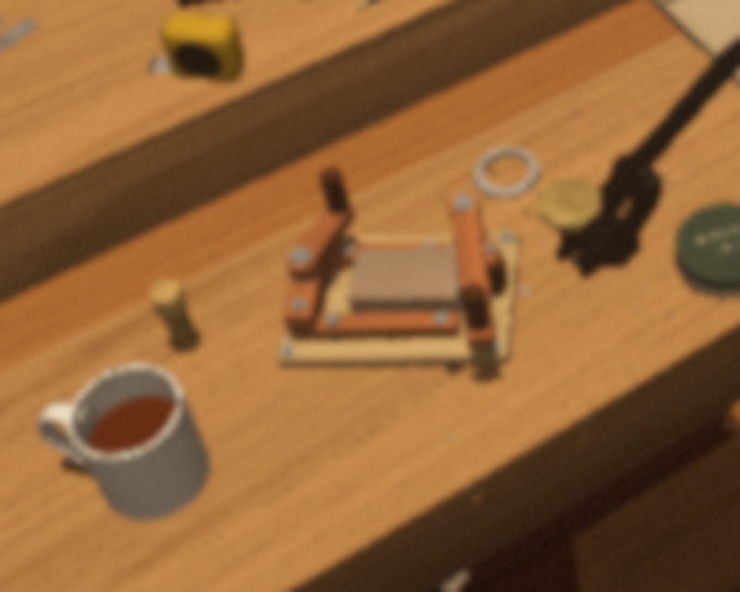

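The top crop shows the jig with the lever knob at about (405,405) and the keeper knob at about (365,205). A black arm ends in a yellow disc near (535,350), right of the jig, so I need to see what that is in the full view.

View pics/scene0.png

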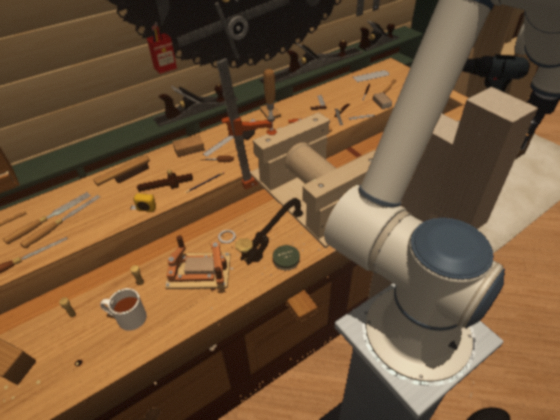

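View pics/top0.png

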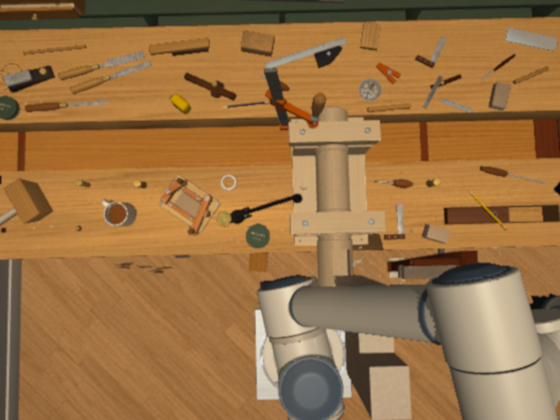

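The black curved thing (top px (237,215) to (297,198)) sits between the jig and a big wooden vise (top px (290–380,120–240)). I'll triangulate both for heights before moving.

```bash
cat >> look.py <<'E'
def ray(im,u,v):
    T=im['cam_to_world']; d=T[:3,:3]@np.array([(u-im['cx'])/im['fx'],-(v-im['cy'])/im['fy'],-1]); return T[:3,3],d/np.linalg.norm(d)
def tri(a,pa,b,pb):
    o,d=ray(a,*pa);p,e=ray(b,*pb)
    s=np.linalg.lstsq(np.c_[d,-e],p-o,rcond=None)[0]; x,y=o+s[0]*d,p+s[1]*e
    return ((x+y)/2).round(3),round(np.linalg.norm(x-y),3)
E
python3 - <<'E'
from look import *
a=manip.get_image('top');b=manip.get_image('scene')
for n,p,q in [('tip',(297,198),(295,205)),('low',(237,215),(255,250)),('disc',(224,218),(243,244)),
  ('viseNearL',(303,212),(303,178)),('viseFarL',(291,124),(254,135)),('viseFarR',(379,122),(327,118)),
  ('lampjoint1',(276,75),(233,65))]: print(n,tri(a,p,b,q))
for n in ['lever_knob','keeper_knob','lever_pivot','keeper_pivot']:
    for c in ['top','scene']: print(n,c,[(d['position'],d['score']) for d in manip.pinpoint(c,n)[:1]])
E
```

```text
tip (array([0.522, 0.011, 0.058]), np.float64(0.01))
low (array([0.469, 0.209, 0.025]), np.float64(0.003))
disc (array([0.458, 0.248, 0.09 ]), np.float64(0.004))
viseNearL (array([0.471, 0.009, 0.208]), np.float64(0.029))
viseFarL (array([0.725, 0.029, 0.223]), np.float64(0.005))
viseFarR (array([ 0.728, -0.257,  0.174]), np.float64(0.028))
lampjoint1 (array([0.774, 0.062, 0.453]), np.float64(0.015))
lever_knob top [([0.4193, 0.3557, 0.0913], 0.65)]
lever_knob scene []
keeper_knob top [([0.585, 0.3906, 0.0879], 0.47)]
keeper_knob scene [([0.5178, 0.3826, 0.0046], 0.23)]
lever_pivot top [([0.5286, 0.3073, 0.0628], 0.93)]
lever_pivot scene []
keeper_pivot top [([0.5513, 0.4363, 0.0632], 0.52)]
keeper_pivot scene [([0.5551, 0.4335, 0.062], 0.5)]
```

```bash
cat >> look.py <<'E'
from scipy.spatial.transform import Rotation as Ro
def plan(wps,step=.055):
    """wps: (x,y,z,yawdeg of tool x); prints rows from the current pose"""
    s=manip.read_state(); w,x,y,z=s['eef_rot']; R=Ro.from_quat([x,y,z,w]).as_matrix()
    p0=np.array(s['tcp_pos']); y0=np.degrees(np.arctan2(R[1,0],R[0,0])); print('yaw',y0.round(1),'tcp',p0.round(4),'F',np.round(s['force'],1),'t',s['t'])
    cur=np.r_[p0,y0]
    for q in wps:
        q=np.array(q,float); n=int(max(np.ceil(np.linalg.norm(q[:3]-cur[:3])/step),np.ceil(abs(q[3]-cur[3])/10),1))
        for k in range(1,n+1):
            c=cur+(q-cur)*k/n; d=R.T@(c[:3]-p0); print(d.round(3).tolist(),'rz',round(-(c[3]-y0)))
        cur=q
E
python3 - <<'E'
from look import *
plan([(.33,-.48,.37,17.3),(.44,-.25,.39,17.3),(.46,0,.39,17.3),(.42,.2,.36,40),(.40,.30,.30,60)])
E
```

```text
yaw 17.3 tcp [ 0.1858 -0.5967  0.2313] F [0.3 0.4 0.9] t 1.4
[0.034, -0.014, -0.028] rz 0
[0.069, -0.027, -0.055] rz 0
[0.103, -0.041, -0.083] rz 0
[0.138, -0.055, -0.111] rz 0
[0.172, -0.069, -0.139] rz 0
[0.207, -0.106, -0.143] rz 0
[0.242, -0.143, -0.147] rz 0
[0.276, -0.181, -0.151] rz 0
[0.311, -0.218, -0.155] rz 0
[0.346, -0.255, -0.159] rz 0
[0.364, -0.302, -0.159] rz 0
[0.383, -0.349, -0.159] rz 0
[0.402, -0.395, -0.159] rz 0
[0.421, -0.442, -0.159] rz 0
[0.439, -0.488, -0.159] rz 0
[0.445, -0.539, -0.151] rz -6
[0.45, -0.59, -0.144] rz -11
[0.455, -0.64, -0.136] rz -17
[0.46, -0.691, -0.129] rz -23
[0.464, -0.725, -0.109] rz -29
[0.468, -0.759, -0.089] rz -36
[0.471, -0.793, -0.069] rz -43
```

play_rows:
  rows:
    - [[0.034, -0.014, -0.028, 0, 0, 0, 0], [0.069, -0.027, -0.055, 0, 0, 0, 0], [0.103, -0.041, -0.083, 0, 0, 0, 0], [0.138, -0.055, -0.111, 0, 0, 0, 0], [0.172, -0.069, -0.139, 0, 0, 0, 0], [0.207, -0.106, -0.143, 0, 0, 0, 0], [0.242, -0.143, -0.147, 0, 0, 0, 0], [0.276, -0.181, -0.151, 0, 0, 0, 0], [0.311, -0.218, -0.155, 0, 0, 0, 0], [0.346, -0.255, -0.159, 0, 0, 0, 0], [0.364, -0.302, -0.159, 0, 0, 0, 0], [0.383, -0.349, -0.159, 0, 0, 0, 0]]

```text
t: 2.9
tcp_pos: [0.4477, -0.1481, 0.3903]
eef_rot: [0.0, 0.989, 0.15, 0.0]
force: [1.2, -0.9, -0.1]
finger_gap: 0.001
gripper_force: 0.0
```

```bash
python3 - <<'E'
from look import *
plan([(.46,0,.39,17.3),(.42,.2,.36,40),(.40,.30,.28,60)])
E
```

```text
yaw 17.3 tcp [ 0.4477 -0.1481  0.3903] F [ 1.2 -0.9 -0.1] t 2.9
[0.019, -0.046, 0.0] rz 0
[0.037, -0.092, 0.0] rz 0
[0.056, -0.138, 0.0] rz 0
[0.061, -0.188, 0.008] rz -6
[0.066, -0.239, 0.015] rz -11
[0.072, -0.29, 0.023] rz -17
[0.077, -0.341, 0.03] rz -23
[0.081, -0.374, 0.057] rz -29
[0.084, -0.408, 0.084] rz -36
[0.088, -0.442, 0.11] rz -43
```

play_rows:
  rows:
    - [[0.019, -0.046, 0, 0, 0, 0, 0], [0.037, -0.092, 0, 0, 0, 0, 0], [0.056, -0.138, 0, 0, 0, 0, 0], [0.061, -0.188, 0.008, 0, 0, -6, 0], [0.066, -0.239, 0.015, 0, 0, -11, 0], [0.072, -0.29, 0.023, 0, 0, -17, 0], [0.077, -0.341, 0.03, 0, 0, -23, 0], [0.081, -0.374, 0.057, 0, 0, -29, 0], [0.084, -0.408, 0.084, 0, 0, -36, 0], [0.088, -0.442, 0.11, 0, 0, -43, 0], [0.088, -0.442, 0.11, 0, 0, -43, 0]]

```text
t: 4.28
tcp_pos: [0.3991, 0.2997, 0.2786]
eef_rot: [-0.0, 0.864, 0.504, -0.002]
force: [0.4, -0.1, 0.5]
finger_gap: -0.002
gripper_force: 0.0
```

```bash
python3 - <<'E'
from look import *
im=snap('wrist','w1')
for n in ['lever_knob','lever_pivot','keeper_knob','keeper_pivot','clamp_jig','work_block']:
    for d in manip.pinpoint('wrist',n)[:1]: print(n,np.round(d['position'],4),round(d['score'],2),np.round(proj(im,d['position'])))
print(manip.read_state()['tcp_pos'])
E
```

```text
lever_knob [0.4195 0.3565 0.0871] 0.93 [268. 133.]
lever_pivot [0.527  0.3048 0.0621] 0.73 [369. 124.]
keeper_knob [0.5809 0.3872 0.0875] 0.58 [393.  23.]
clamp_jig [0.5276 0.311  0.0632] 0.52 [368. 119.]
work_block [0.5085 0.3731 0.0111] 0.69 [323.  82.]
[0.40084647 0.2979793  0.28094067]
```

View pics/w1.png

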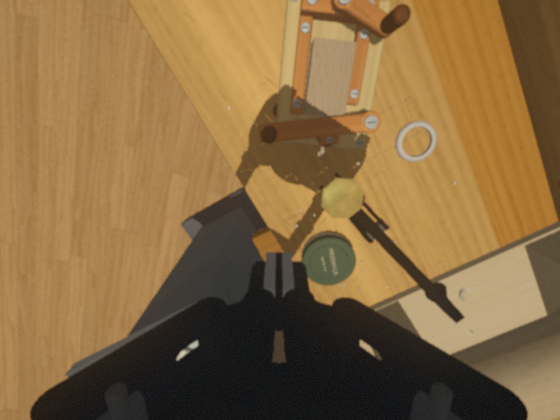

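The wrist view shows the lever knob at (268,133), in line with the networks. The disc-headed tool at (343,197) is clear of the approach. I'll descend behind the knob.

```bash
python3 - <<'E'
from look import *
plan([(.402,.319,.14,64),(.402,.319,.08,64)])
E
```

```text
yaw 60.2 tcp [0.4008 0.298  0.2809] F [ 0.1 -0.8 -0.3] t 4.625
[0.006, -0.003, 0.047] rz -1
[0.012, -0.006, 0.094] rz -3
[0.019, -0.01, 0.141] rz -4
[0.019, -0.01, 0.171] rz -4
[0.019, -0.01, 0.201] rz -4
```

play_rows:
  rows:
    - [[0.006, -0.003, 0.047, 0, 0, -1, 0], [0.012, -0.006, 0.094, 0, 0, -3, 0], [0.019, -0.01, 0.141, 0, 0, -4, 0], [0.019, -0.01, 0.171, 0, 0, -4, 0], [0.019, -0.01, 0.2, 0, 0, -4, 0], [0.019, -0.01, 0.2, 0, 0, -4, 0]]

```text
t: 5.38
tcp_pos: [0.4006, 0.3191, 0.0793]
eef_rot: [0.0, 0.847, 0.532, -0.001]
force: [-0.8, -1.0, 2.1]
finger_gap: 0.004
gripper_force: 0.0
```

```bash
cat >> look.py <<'E'
def arc(piv,r,off,al,sgn,z,yawoff):
    """cw arc: TCP behind a knob at angles al (deg)"""
    out=[]
    for a in al:
        c,s=np.cos(np.radians(a)),np.sin(np.radians(a))
        out.append((piv[0]+r*c-off*s,piv[1]+r*s+off*c,z,a+yawoff))
    return out
E
python3 - <<'E'
from look import *
plan(arc((.527,.3055),.12,.020,np.linspace(154.8,119,11),1,.08,-90))
E
```

```text
yaw 64.2 tcp [0.4006 0.3191 0.0793] F [-0.8 -1.   2.1] t 5.375
[0.021, -0.0, -0.001] rz -1
[0.029, -0.001, -0.001] rz 3
[0.037, -0.002, -0.001] rz 7
[0.044, -0.002, -0.001] rz 10
[0.052, -0.002, -0.001] rz 14
[0.059, -0.001, -0.001] rz 17
[0.067, 0.001, -0.001] rz 21
[0.074, 0.002, -0.001] rz 25
[0.082, 0.004, -0.001] rz 28
[0.089, 0.007, -0.001] rz 32
[0.096, 0.01, -0.001] rz 35
```

play_rows:
  rows:
    - [[0.01, 0, -0.001, 0, 0, 0, 0], [0.021, 0, -0.001, 0, 0, 0, 0], [0.029, -0.001, -0.001, 0, 0, 3, 0], [0.037, -0.002, -0.001, 0, 0, 7, 0], [0.044, -0.002, -0.001, 0, 0, 10, 0], [0.052, -0.002, -0.001, 0, 0, 14, 0], [0.059, -0.001, -0.001, 0, 0, 17, 0], [0.067, 0.001, -0.001, 0, 0, 21, 0], [0.074, 0.002, -0.001, 0, 0, 25, 0], [0.082, 0.004, -0.001, 0, 0, 28, 0]]

```text
t: 6.62
tcp_pos: [0.4408, 0.393, 0.0823]
eef_rot: [-0.0, 0.951, 0.311, 0.001]
force: [-0.2, -2.1, -0.2]
finger_gap: -0.0
gripper_force: 1.0
```

```bash
python3 - <<'E'
from look import *
im=snap('wrist','w2')
for c in ['wrist','top']:
  for n in ['lever_knob','lever_pivot','keeper_knob','keeper_pivot','work_block']:
    for d in manip.pinpoint(c,n)[:1]: print(c,n,np.round(d['position'],4),round(d['score'],2))
plan(arc((.527,.3055),.12,.020,np.linspace(119,105,7),1,.08,-90))
E
```

```text
wrist lever_knob [0.4545 0.4073 0.0896] 0.82
wrist keeper_knob [0.5855 0.3889 0.0878] 0.88
wrist keeper_pivot [0.554  0.4366 0.0677] 0.76
wrist work_block [0.515  0.3841 0.0123] 0.92
top lever_knob [0.4193 0.3557 0.0913] 0.65
top lever_pivot [0.5286 0.3073 0.0628] 0.93
top keeper_knob [0.585  0.3906 0.0879] 0.47
top keeper_pivot [0.5513 0.4363 0.0632] 0.52
top work_block [0.5091 0.3721 0.0139] 0.79
yaw 36.3 tcp [0.4403 0.3921 0.0814] F [-0.   0.2 -0. ] t 7.175
[0.014, -0.0, 0.001] rz 7
[0.019, -0.001, 0.001] rz 10
[0.024, -0.0, 0.001] rz 12
[0.029, -0.0, 0.001] rz 14
[0.034, 0.0, 0.001] rz 17
[0.039, 0.001, 0.001] rz 19
[0.044, 0.002, 0.001] rz 21
```

View pics/w2.png

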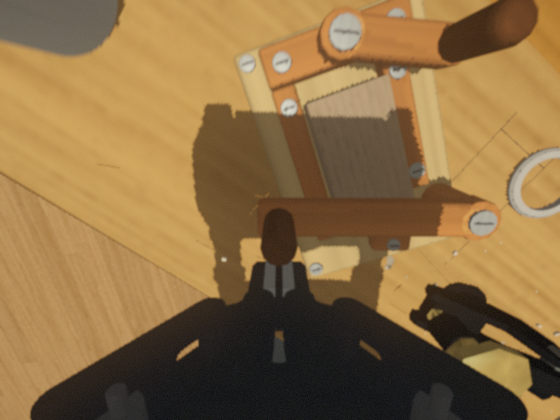

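The wrist picture shows the fingers behind the knob (280,240). The lever lies across the off-cut's tail, and a gap remains to the fence near (350,85). I'll keep pushing and creep while watching the force.

play_rows:
  rows:
    - [[0.007, 0, 0.001, 0, 0, 3, 0], [0.014, 0, 0.001, 0, 0, 7, 0], [0.019, -0.001, 0.001, 0, 0, 10, 0], [0.024, 0, 0.001, 0, 0, 12, 0], [0.027, 0, 0.001, 0, 0, 13, 0]]

```text
t: 7.8
tcp_pos: [0.462, 0.408, 0.0802]
eef_rot: [0.0, 0.979, 0.202, -0.0]
force: [-2.8, -1.0, 0.7]
finger_gap: 0.0
gripper_force: 1.2
```

```bash
python3 - <<'E'
from look import *
im=snap('wrist','w3')
for n in ['lever_knob','lever_pivot','keeper_pivot','work_block']:
    for d in manip.pinpoint('wrist',n)[:1]: print(n,np.round(d['position'],4),round(d['score'],2))
plan(arc((.527,.3055),.12,.020,np.linspace(114,104,6),1,.08,-90))
E
```

```text
lever_knob [0.479  0.4156 0.088 ] 0.94
lever_pivot [0.529  0.3088 0.0642] 0.71
keeper_pivot [0.5503 0.4357 0.0655] 0.61
work_block [0.5227 0.3913 0.013 ] 0.8
yaw 23.3 tcp [0.4622 0.4081 0.0804] F [-0.2 -0.5 -0.3] t 8.05
[-0.003, 0.0, 0.0] rz -1
[0.002, -0.001, 0.0] rz 1
[0.006, -0.001, 0.0] rz 3
[0.01, -0.001, 0.0] rz 5
[0.014, -0.002, 0.0] rz 7
[0.019, -0.002, 0.0] rz 9
```

View pics/w3.png

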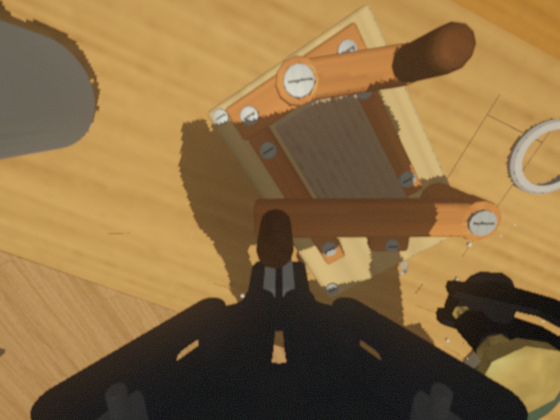

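The off-cut is nearly at the fence (thin gap near (275,120)). I'll creep in small steps.

play_rows:
  rows:
    - [[0.002, 0, 0, 0, 0, 1, 0], [0.004, -0.001, 0, 0, 0, 2, 0]]

```text
t: 8.3
tcp_pos: [0.4653, 0.4104, 0.0803]
eef_rot: [0.0, 0.983, 0.184, -0.0]
force: [-2.1, -2.3, -0.5]
finger_gap: 0.003
gripper_force: 1.1
```

play_rows:
  rows:
    - [[0.001, 0, 0, 0, 0, 1, 0], [0.002, 0, 0, 0, 0, 1, 0]]

```text
t: 8.55
tcp_pos: [0.4671, 0.4114, 0.0803]
eef_rot: [-0.0, 0.984, 0.176, -0.0]
force: [-4.1, -0.3, -0.0]
finger_gap: 0.001
gripper_force: 1.8
```

play_rows:
  rows:
    - [[0.001, 0, 0, 0, 0, 1, 0], [0.002, 0, 0, 0, 0, 1, 0]]

```text
t: 8.8
tcp_pos: [0.4677, 0.4118, 0.0801]
eef_rot: [0.0, 0.986, 0.167, -0.001]
force: [-14.1, -1.1, 7.2]
finger_gap: 0.0
gripper_force: 6.6
```

play_rows:
  rows:
    - [[0.001, 0, 0, 0, 0, 0, 0], [0.002, 0, 0, 0, 0, 1, 0]]

```text
t: 9.05
tcp_pos: [0.4681, 0.4121, 0.08]
eef_rot: [0.0, 0.987, 0.159, -0.003]
force: [-23.7, -0.5, 13.3]
finger_gap: -0.001
gripper_force: 11.5
```

The force jumped to 24 N with the motion stopped, so the off-cut is home. I'll back off, rise and check.

play_rows:
  rows:
    - [[-0.02, 0, 0, 0, 0, 0, 0], [-0.04, 0, 0, 0, 0, 0, 0], [-0.04, 0, -0.05, 0, 0, 0, 0], [-0.04, 0, -0.1, 0, 0, 0, 0], [-0.04, 0, -0.12, 0, 0, 0, 0]]

```text
t: 9.68
tcp_pos: [0.4342, 0.4009, 0.2035]
eef_rot: [-0.001, 0.987, 0.159, 0.002]
force: [0.3, 0.5, 0.1]
finger_gap: 0.002
gripper_force: 0.0
```

```bash
python3 - <<'E'
from look import *
im=snap('wrist','w4')
for n in ['lever_knob','lever_pivot','keeper_knob','keeper_pivot','work_block']:
    for d in manip.pinpoint('wrist',n)[:1]: print(n,np.round(d['position'],4),round(d['score'],2))
plan([(.53,.41,.2,30),(.618,.414,.18,34),(.618,.414,.08,34)])
E
```

```text
lever_knob [0.4853 0.4214 0.0875] 0.95
lever_pivot [0.526  0.3068 0.0625] 0.71
keeper_knob [0.5843 0.39   0.0839] 0.94
keeper_pivot [0.5517 0.4337 0.0659] 0.83
work_block [0.5257 0.394  0.0119] 0.86
yaw 18.3 tcp [0.4326 0.3998 0.1991] F [-0.4  0.2 -1. ] t 9.975
[0.048, 0.01, -0.001] rz -6
[0.096, 0.021, -0.001] rz -12
[0.138, 0.033, 0.009] rz -14
[0.181, 0.045, 0.019] rz -16
[0.181, 0.045, 0.069] rz -16
[0.181, 0.045, 0.119] rz -16
```

View pics/w4.png

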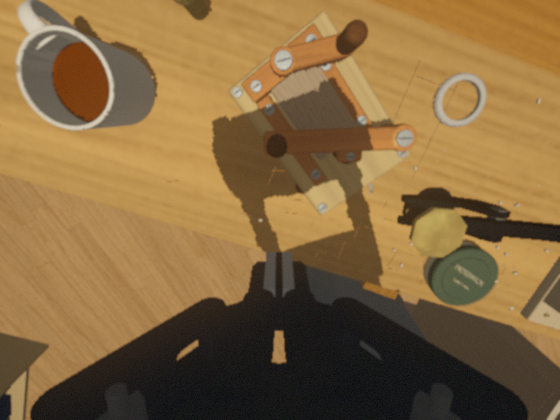

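The off-cut sits at the fence, with the lever (knob at (277,145)) left against it at about 0.61 rad. Next I'll go behind the keeper knob (352,37).

play_rows:
  rows:
    - [[0.048, 0.01, -0.001, 0, 0, -6, 0], [0.096, 0.021, -0.001, 0, 0, -12, 0], [0.138, 0.033, 0.009, 0, 0, -14, 0], [0.181, 0.045, 0.019, 0, 0, -16, 0], [0.181, 0.045, 0.02, 0, 0, -16, 0], [0.181, 0.045, 0.069, 0, 0, -16, 0], [0.181, 0.045, 0.119, 0, 0, -16, 0], [0.181, 0.045, 0.119, 0, 0, -16, 0]]

```text
t: 10.98
tcp_pos: [0.6157, 0.4128, 0.0768]
eef_rot: [0.001, 0.956, 0.295, -0.004]
force: [-0.3, 0.5, -0.3]
finger_gap: 0.006
gripper_force: 0.0
```

```bash
python3 - <<'E'
from look import *
plan(arc((.5525,.4355),.055,.020,np.linspace(-55.6,-125.3,11),1,.08,90))
E
```

```text
yaw 34.3 tcp [0.6157 0.4128 0.0768] F [-0.3  0.5 -0.3] t 10.975
[-0.019, 0.001, -0.003] rz 0
[-0.026, 0.003, -0.003] rz 7
[-0.033, 0.004, -0.003] rz 14
[-0.04, 0.004, -0.003] rz 21
[-0.047, 0.004, -0.003] rz 28
[-0.054, 0.002, -0.003] rz 35
[-0.061, 0.0, -0.003] rz 42
[-0.068, -0.003, -0.003] rz 49
[-0.074, -0.007, -0.003] rz 56
[-0.079, -0.011, -0.002] rz 63
[-0.084, -0.016, -0.002] rz 70
```

play_rows:
  rows:
    - [[-0.01, 0, -0.003, 0, 0, 0, 0], [-0.019, 0.001, -0.003, 0, 0, 0, 0], [-0.026, 0.003, -0.003, 0, 0, 7, 0], [-0.033, 0.004, -0.003, 0, 0, 14, 0], [-0.04, 0.004, -0.003, 0, 0, 21, 0], [-0.047, 0.004, -0.003, 0, 0, 28, 0], [-0.054, 0.002, -0.003, 0, 0, 35, 0], [-0.061, 0, -0.003, 0, 0, 42, 0], [-0.068, -0.003, -0.003, 0, 0, 49, 0], [-0.074, -0.007, -0.003, 0, 0, 56, 0]]

```text
t: 12.22
tcp_pos: [0.5542, 0.378, 0.0864]
eef_rot: [-0.001, 0.982, -0.19, 0.001]
force: [1.1, -1.9, 0.6]
finger_gap: -0.0
gripper_force: 1.1
```

```bash
python3 - <<'E'
from look import *
print(manip.read_state()['joint_positions'])
im=snap('wrist','w5')
for n in ['lever_knob','keeper_knob','keeper_pivot']:
    for d in manip.pinpoint('wrist',n)[:1]: print(n,np.round(d['position'],4),round(d['score'],2))
plan(arc((.5525,.4355),.055,.020,np.linspace(-115,-127,5),1,.08,90))
E
```

```text
[ 5.09899931e-01  7.06652895e-01  1.36791979e+00 -4.88750943e-04
  1.06416961e+00  2.46406579e+00]
lever_knob [ 0.4917  0.6147 -0.0007] 0.43
keeper_pivot [0.553  0.4358 0.0646] 0.65
yaw -21.5 tcp [0.5542 0.3784 0.0856] F [0.9 0.6 0.2] t 12.425
[-0.006, 0.004, 0.006] rz 3
[-0.009, 0.004, 0.006] rz 6
[-0.012, 0.005, 0.006] rz 9
[-0.015, 0.006, 0.006] rz 12
[-0.018, 0.006, 0.006] rz 15
```

View pics/w5.png

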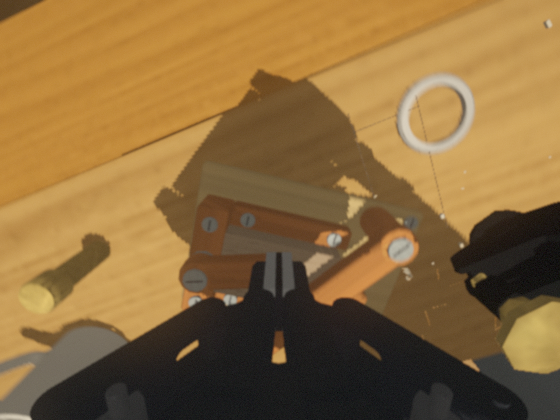

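The keeper has swung most of the way: its bar runs from the pivot (195,278) to the fingers at (280,265). I'll finish the last 14° or so.

play_rows:
  rows:
    - [[-0.003, 0.002, 0.002, 0, 0, 1, 0], [-0.006, 0.004, 0.004, 0, 0, 3, 0], [-0.009, 0.004, 0.004, 0, 0, 6, 0], [-0.012, 0.005, 0.004, 0, 0, 9, 0], [-0.015, 0.006, 0.004, 0, 0, 12, 0], [-0.017, 0.006, 0.004, 0, 0, 14, 0], [-0.017, 0.006, 0.004, 0, 0, 14, 0]]

```text
t: 13.3
tcp_pos: [0.5355, 0.3789, 0.0801]
eef_rot: [0.0, 0.952, -0.307, -0.0]
force: [0.0, 0.5, 0.9]
finger_gap: 0.0
gripper_force: 0.0
```

play_rows:
  rows:
    - [[0.02, 0, 0, 0, 0, 0, 0], [0.03, 0, 0, 0, 0, 0, 0], [0.03, 0, -0.05, 0, 0, 0, 0], [0.03, 0, -0.1, 0, 0, 0, 0], [0.03, 0, -0.12, 0, 0, 10, 0], [-0.03, 0, -0.14, 0, 0, 0, 0], [-0.09, 0, -0.16, 0, 0, -10, 0], [-0.12, 0, -0.17, 0, 0, -20, 0], [-0.12, 0, -0.17, 0, 0, -20, 0]]

```text
t: 14.42
tcp_pos: [0.4375, 0.4502, 0.2514]
eef_rot: [-0.001, 0.991, -0.135, 0.0]
force: [0.6, 0.2, -0.7]
finger_gap: 0.001
gripper_force: 0.0
```

```bash
python3 - <<'E'
from look import *
im=snap('wrist','w6')
P={}
for n in ['lever_knob','lever_pivot','keeper_knob','keeper_pivot','work_block']:
    for d in manip.pinpoint('wrist',n)[:1]: P[n]=np.array(d['position']); print(n,np.round(P[n],4),round(d['score'],2),np.round(proj(im,P[n])))
s=manip.read_state(); print(s['tcp_pos'],s['t'])
E
```

```text
lever_knob [0.4835 0.4215 0.0867] 0.65 [294. 143.]
lever_pivot [0.5271 0.3094 0.061 ] 0.59 [386.  71.]
keeper_knob [0.5217 0.3907 0.0864] 0.92 [314.  97.]
keeper_pivot [0.5517 0.4369 0.0682] 0.66 [262.  81.]
work_block [0.524  0.3916 0.014 ] 0.72 [306.  98.]
[0.43924445 0.44824684 0.24977415] 14.725
```

View pics/w6.png

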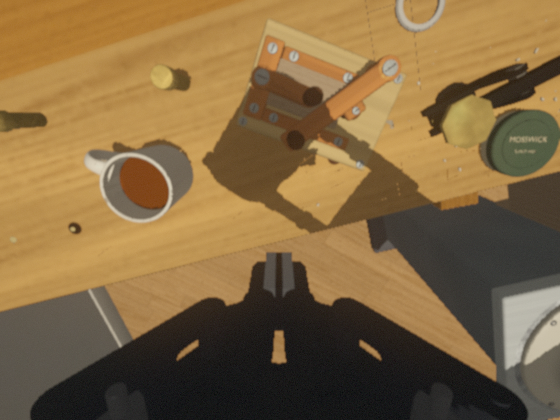

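The keeper knob (314,97) lies over the off-cut, with the keeper parallel to the rails at about 1.54 rad. The lever is still against the off-cut at about 0.59 rad, and the arm is clear, so I'll hand in.

```bash
python3 -c "
from cell import manip
print(manip.hand_in())"
```

```text
the job is handed in; nothing more can be done
None
```

The job is handed in: the long lever pushed the off-cut home (the force jumped to 24 N at the fence) and stays against it at about 0.59 rad, the keeper lies at about 1.54 rad across the off-cut, and the arm is clear; no verdict was returned.

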